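Work the wedge out of the empty net-pole foot

ROBOT

A 6-joint arm with a two-finger parallel gripper is mounted at the origin on the work surface. World frame = base frame: x ahead of the robot, y to its left, z up, the work surface at z = 0. Lengths are in mm, angles in rad, forces in N, time in s.
With the tool pointing down it reaches from about 400 to 925 mm from the base axis. Payload 12.5 kg.
Tool frame: the origin (TCP) lies between the finger pads; the fingertips stand 25 mm ahead of it and the grasp point (between the pads) lies 6 mm ahead of it; z points along the fingers, y is the line along which they close (so a half turn about z gives the same grasp; the last joint's range is limited). The gripper opens to 95 mm and grips with 3 to 60 N. Pads are 20 mm wide; open, the fingers measure 119 mm over their backs; the gripper's body (75 mm by 180 mm) begins 59 mm behind the grasp point.
Start: joints at [-1.295, 0.491, 1.559, -0, 1.092, -0.106], TCP at [232.893, -580.004, 239.661] pointing down, gripper open.
Joint ranges: [-3.1, 3.1], [-0.84, 2.19], [0.05, 2.79], [-1.13, 4.28], [0.06, 2.93], [-2.69, 2.69]. Speed limits (rad/s): [2.22, 2.22, 2.79, 3.14, 3.14, 3.14].

INTERFACE

Orientations are given as [roll, pitch, yaw] about the fixed x, y, z axes, in that order (R = Rz(yaw) Ry(pitch) Rx(roll)).
In Python, from cell import state, read_camera, job_done, cut_out gives the robot as it stands. The module is installed in compiled form; this text tells all that it offers.
- The arm moves only by the tool jog_arm, never from a script. Its argument "motion" is a list of rows, each a list of 2 entries, a list of its own where there are three numbers: the shift along the tool's x, y, z in mm, then the turn about the tool's z in rad. A call has 1 to 5 rows; each row is the pose to reach, as a shift and turn from the pose commanded when the call began, along the tool's axes at that moment; what a row does not reach only later rows make up. A row lasts 1/10 s, in which the tool goes at most 50 mm and 8.59 degrees, less where a joint would pass 70% of its speed; a pose out of reach is approached as far as the arm can. A call with a gripper value outside its range is refused whole. "grip" is the closure, from 0 (fully open) to 1 (shut), set as the call begins (left out, the last holds). The fingers move at their own pace and stop on an object; the grip force is fixed at half the most. Time passes only in rows, so rows that repeat a pose let the fingers close. It gives the time, the measured TCP pose, the force, the opening and the grip force at its end, in the units of the state.
- state(): the state, without advancing time (a new reading comes with each control period).
- read_camera(name): name is "scene" or "top"; returns a dict with "img" (480x640x3 uint8, blue, green, red), "vertical_fov" (degrees; the focal length in pixels is half the picture's height over the tangent of half this angle, whatever the lens; pixels are square), "cx", "cy" (the principal point, pixels), "extrinsics" (4x4, takes a point from camera to world coordinates). Camera axes: x right, y up, looking along -z (the intrinsics and any distortion apply to the point x, -y, -z); pixel columns grow to the right and rows downward; lengths in mm; the calibration is good to about 2 mm. A picture is of the moment at which its call begins. There is no depth.
- job_done(): hands the job in; it is judged then, once.
Trained networks look in a picture, given as the dict that the camera call returned (one of the last four; its "shot" number tells which), for a name from the list of things; names that differ only in an ending like _2 or _b are one class to them, and where a whole thing is asked for, a point or a joint stands for the part that bears it (a point fixed in the world has none). Each returns a list of dicts, best first, with "p" (0 to 1); they miss things now and then, are a little off and sometimes report something else, mostly with a low value. They report only what shows in the picture. A call takes as long as a camera call. They do not tell look-alikes from the thing itself.
- cut_out(name, picture): "region" (480x640 bool, what is visible of it) and "box" ([left, top, right, bottom] in pixels, round what is visible of it).
The state is a dict: "t": time; "joints": joint angles; "qvel": joint speeds; "tau": joint torques, N m; "eef_pos": TCP position; "tcp_rot": TCP orientation; "ft_force": force on the tool from outside, world axes, zero at the start; "moment": the same for the moment, N m; "opening": opening from 0.0 (shut) to 1.0 (fully open); "grip_force": force on a finger pad.
Only numpy, scipy, OpenCV 4.12 (cv2) and the standard library are available. Lean on these libraries where they do the work, as an engineer would, in place of code of your own. Each camera call takes 0.05 s, during which the arm holds its last target. There are 200 camera calls.

TASK

Two timber net-pole feet are screwed to the table, each locked by an upright wooden wedge. Free the wedge of the empty foot (the one with no pole standing in it): it is held tight between two stiff jaws, so grip its head, pull it to one side and then to the other until both jaws have been pressed back, and lift it out. Leave it lying or standing in the shallow white tray.

Things in the scene. Friction and masses are not known exactly. Their poses are not given: they have to be found in the camera images.
- wedge: Wooden wedge upright in the empty foot, 96 mm tall, 24 mm thick along x, about 60 g. Origin: centre of its toe (underside), 6 mm above the table at the start; z up, y to the left jaw. Head (grip) 32 mm wide in y, 56 to 96 mm above the origin; neck 22 mm wide below it; then a shoulder at 30 mm, 36 mm wide, tapering to 22 mm at the toe. An alike wedge, fast in the foot with the pole, stays in.
- foot: The empty foot: fixed timber block 60 mm high, origin on the table under the wedge's toe, axes as the wedge's; reaches 75 mm either way in y, 35 mm to -x, 80 mm to +x. Slot: 1.5 mm play in x. Two steel jaws, tops 59 mm up, lie against the neck over the shoulders and bar a straight pull up. The other foot is alike, with a fixed pole 190 mm high.
- foot_jaw_left (a joint): How far the foot's jaw on the wedge's +y side is pressed back, 0 (start) to 0.012 m (hard stop). Pulling the wedge to +y presses it back at about 7 N; it stays where pressed to, also when the wedge moves away.
- foot_jaw_right (a joint): The same for the jaw on the wedge's -y side; grows as it is pressed to -y. One jaw alone never frees the wedge: both together must be back by clearly more than 14 mm (say 9 mm or more each); then the wedge, brought midway between the jaws, lifts straight up.
- tray: Shallow white plastic tray, loose on the table, 110 mm along its x, 170 mm along its y, 28 mm high, walls and floor about 4 mm. Origin: centre of its underside, z up.
There are look-alikes about, which are no part of the job. Leave any blue or yellow look-alike of the wedge alone. Of the things that look like the tray, take the one that is farthest from the robot's base at the start.

How it is judged (in metres and radians):
On the way, in this order (a step that is already met when the one before it is completed fails the run):
1. one jaw has been pressed back by more than 3 mm (value of joint any of foot_jaw_left, foot_jaw_right above 0.003 m), for 0.05 s.
2. both jaws have been pressed back by more than 3 mm (value of joint each of foot_jaw_left, foot_jaw_right above 0.003 m), for 0.05 s.
At the end, for the whole second after the job is handed in: The wedge rests, released and still, in the tray (its toe within the tray's outline and less than 45 mm above the table, lying or standing either way), the tray is level within 0.1 rad, and both jaws are pressed back by more than 2 mm (x of wedge in the frame of tray between -0.055 and 0.055 m and y of wedge in the frame of tray between -0.085 and 0.085 m and height (world z) of wedge below 0.045 m and contact force between wedge and tray above 0.05 N and angle between tray's own z axis and vertical below 0.1 rad and linear speed of wedge below 0.02 m/s and value of joint each of foot_jaw_left, foot_jaw_right above 0.002 m); the robot touches nothing.
It also fails if it takes over 42 s, if anything falls off the work surface, if the arm or the gripper's body presses on something with over 40 N, if the wrist force passes 120 N, or if a joint passes its speed limit or range.

## Working session

There is one attempt and no reset: what is moved stays moved. The work goes in short steps, Python scripts to look and compute and a tool call to move; the robot and the scene stay as the last step left them, time stands still between calls to the robot, and variables do not carry over. Pictures are saved under pics/ and viewed, at most 10 in all, crops included, and the job is handed in when it is done.

Besides the shell and the picture viewer there is one more tool, called by a JSON object that holds its "method" and its "body", one argument or row to a line. jog_arm: Moves the arm, as the interface text tells. Its arguments: {"type":"object","properties":{"motion":{"type":"array"},"grip":{"type":"number"}},"required":["motion"]}

```bash
mkdir -p pics; cat > h.py <<'E'
import numpy as np,cv2
from cell import *
def ray(c,u,v):
    f=240/np.tan(np.radians(c["vertical_fov"])/2);E=np.array(c["extrinsics"])
    d=E[:3,:3]@np.array([(u-c["cx"])/f,-(v-c["cy"])/f,-1]);return E[:3,3],d
def atz(c,u,v,z):
    o,d=ray(c,u,v);return (o+d*(z-o[2])/d[2]).round(1)
def proj(c,P):
    f=240/np.tan(np.radians(c["vertical_fov"])/2);E=np.array(c["extrinsics"])
    q=E[:3,:3].T@(np.array(P,float)-E[:3,3]);return c["cx"]+f*q[0]/-q[2],c["cy"]-f*q[1]/-q[2]
E
python3 - <<'E'
from h import *
print(state())
for n in("top","scene"):
    c=read_camera(n);cv2.imwrite(f"pics/{n}0.png",c["img"]);print(n,[c[k] for k in c if k!="img"])
    for t in("wedge","foot","tray"):
        for r in cut_out(t,c):
            ys,xs=np.nonzero(r["region"]);print(t,round(r["p"],2),np.round(r["box"]),xs.mean().round(),ys.mean().round(),atz(c,xs.mean(),ys.mean(),{"wedge":90,"foot":60,"tray":10}[t]))
E
```

```text
{'t': 0.0, 'joints': array([-1.29460166e+00,  4.91522105e-01,  1.55948017e+00, -7.92404440e-06,
        1.09168863e+00, -1.05588725e-01]), 'qvel': array([ 0.00037719, -0.00065096, -0.00012087,  0.00013419, -0.00083032,
       -0.00190032]), 'tau': array([ 3.06036409e-04, -6.12645864e+01, -2.58185560e+01,  6.92978385e-02,
        4.82050446e-02, -7.81303606e-05]), 'eef_pos': array([ 232.82303161, -579.76829727,  239.07442349]), 'tcp_rot': array([-3.14049978e+00, -1.08758311e-04,  3.81786991e-01]), 'ft_force': array([ 0.4013187 , -0.6339791 , -0.50796508]), 'moment': array([-0.04090923,  0.00743642, -0.02638265]), 'grip_force': 0.0, 'opening': 0.9955189617587773}
top [50.46052614566361, 315.1867026688389, 241.37675447429947, array([[ 2.00262501e-02,  9.98789280e-01, -4.49324258e-02,
         4.24831769e+02],
       [-9.99419206e-01,  2.12377680e-02,  2.66497082e-02,
        -9.03517673e+00],
       [ 2.75717073e-02,  4.43726356e-02,  9.98634503e-01,
         1.22802980e+03],
       [ 0.00000000e+00,  0.00000000e+00,  0.00000000e+00,
         1.00000000e+00]]), 1]
wedge 0.75 [374. 242. 
[... 551 characters left out ...]
1,  5.24512142e-01, -5.33990834e-01,
        -4.80995946e+02],
       [ 6.67631993e-03,  7.09237019e-01,  7.04938492e-01,
         6.29191564e+02],
       [ 0.00000000e+00,  0.00000000e+00,  0.00000000e+00,
         1.00000000e+00]]), 2]
wedge 0.84 [208. 224. 230. 278.] 219.0 250.0 [ 402.3 -211.6   90. ]
wedge 0.77 [164. 305. 203. 356.] 185.0 332.0 [ 484. -339.   90.]
wedge 0.59 [242. 254. 269. 288.] 258.0 268.0 [ 475.8 -196.5   90. ]
foot 0.85 [212. 242. 327. 358.] 270.0 301.0 [ 515.3 -213.1   60. ]
foot 0.15 [230. 283. 260. 299.] 245.0 289.0 [ 469.9 -223.4   60. ]
tray 0.62 [314. 104. 383. 158.] 346.0 131.0 [260.9 280.6  10. ]
tray 0.56 [357. 260. 476. 371.] 415.0 313.0 [675.7 -51.6  10. ]
```

View pics/top0.png

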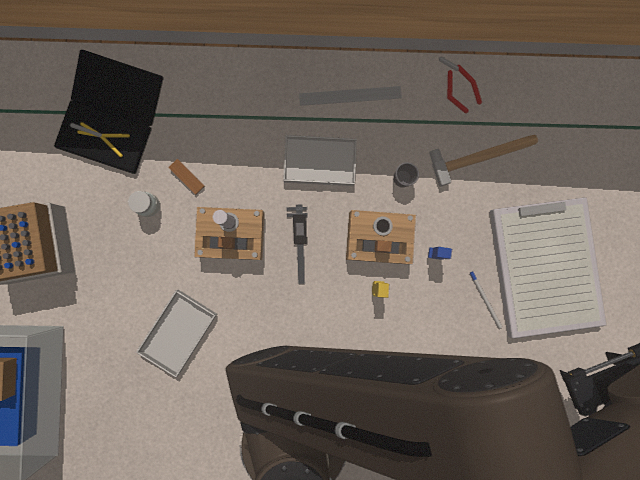

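View pics/scene0.png

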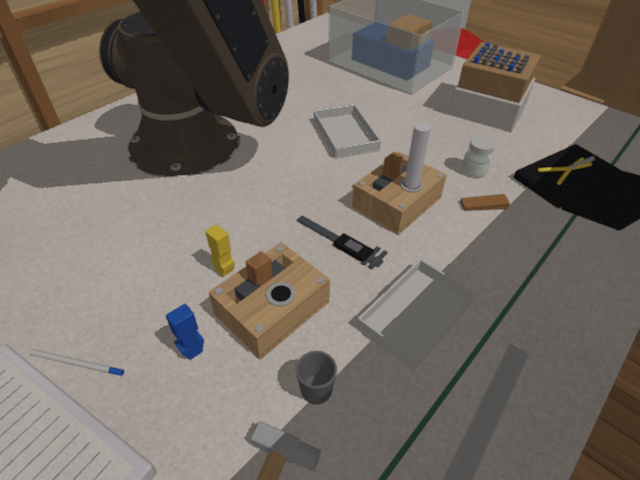

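Candidates for the wedge (top picture) are the wooden one in the empty foot (383,246), the wooden one in the pole foot (230,243), blue (440,252) and yellow (381,289). I choose (383,246), since that foot's hole at (383,226) is empty. For the tray, (320,160) is about 678 mm from the base and (176,333) about 381 mm, so I choose (320,160).

```bash
python3 - <<'E'
from h import *
c=read_camera("top");s=read_camera("scene")
a=cv2.resize(c["img"][195:275,335:425],None,fx=4.4,fy=4.4,interpolation=cv2.INTER_CUBIC)
b=cv2.resize(s["img"][235:365,205:335],(352,352),interpolation=cv2.INTER_CUBIC)
cv2.imwrite("pics/crop.png",np.hstack([a[:352],b]))
for n,z in(("foot",60),("tray",28)):
    for cam in (c,s):
      r=[q for q in cut_out(n,cam)]
      for q in r[:2]:
        if cam is c:
          cn=max(cv2.findContours(q["region"].astype(np.uint8),0,2)[0],key=len)[:,0]
          P=np.array([atz(cam,u,v,z)[:2] for u,v in cn],np.float32);R=cv2.minAreaRect(P);print(n,np.round(R[0],1),np.round(R[1],1),round(R[2],1))
E
```

```text
foot [ 491.1 -191. ] [154.9 115.3] 87.1
tray [671.5 -48.7] [170.  116.6] 89.1
```

View pics/crop.png

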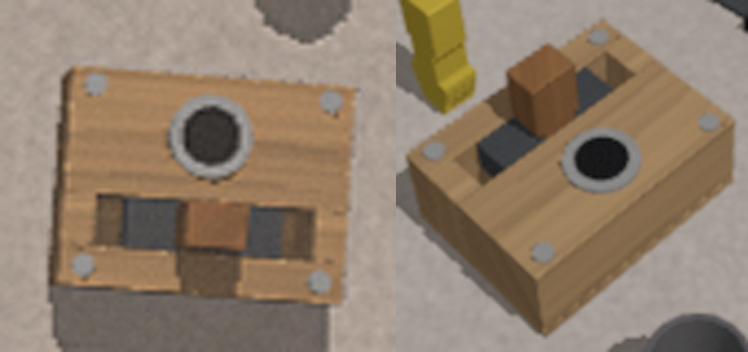

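```bash
python3 - <<'E'
from h import *
c=read_camera("top");s=read_camera("scene")
w=[atz(c,335+x/4.4,195+y/4.4,102) for x,y in((190,203),(248,207),(246,250),(187,248))]
f=[atz(c,335+x/4.4,195+y/4.4,60) for x,y in((76,70),(353,88),(340,302),(56,287))]
v=[atz(s,205+x/2.708,235+y/2.708,102) for x,y in((113,73),(151,45),(180,67),(140,98))]
g=[atz(s,205+x/2.708,235+y/2.708,60) for x,y in((14,158),(207,21),(338,122),(146,272))]
for q in(w,f,v,g): print(np.mean(q,0).round(1),np.array(q)[:,:2].tolist())
E
```

```text
[ 467.2 -193.3  102. ] [[479.0, -179.0], [477.6, -208.5], [455.9, -207.8], [456.3, -177.8]]
[ 489.8 -193.9   60. ] [[549.6, -124.4], [543.4, -270.5], [430.8, -265.0], [435.6, -115.8]]
[ 474.  -192.3  102. ] [[461.7, -205.8], [462.0, -177.3], [486.1, -178.0], [486.0, -208.2]]
[ 495.3 -191.9   60. ] [[436.8, -263.7], [442.4, -115.9], [555.6, -122.6], [546.3, -265.2]]
```

{"method": "jog_arm", "body": {
  "motion": [
    [[36, -27, 0], 0.087],
    [[73, -54, 0], 0.174],
    [[109, -81, 0], 0.26],
    [[146, -108, 0], 0.347],
    [[182, -136, 0], 0.434]
  ],
  "grip": 0.2
}}

```text
t: 1.3
eef_pos: [351.8, -384.5, 239.8]
tcp_rot: [3.141, -0.0, -0.056]
ft_force: [1.2, -0.2, -0.2]
opening: 0.802
grip_force: 0.0
```

{"method": "jog_arm", "body": {
  "motion": [
    [[22, -40, 0], 0],
    [[44, -80, 0], 0],
    [[66, -120, 20], 0],
    [[88, -160, 40], 0],
    [[108, -198, 60], 0]
  ]
}}

```text
t: 1.8
eef_pos: [470.2, -192.2, 179.3]
tcp_rot: [3.141, -0.001, -0.052]
ft_force: [0.3, -1.2, -0.1]
opening: 0.799
grip_force: 0.0
```

```bash
python3 - <<'E'
from h import *
t=state();print(t["eef_pos"].round(1),t["tcp_rot"].round(3))
c=read_camera("top");s=read_camera("scene")
cv2.imwrite("pics/near.png",np.hstack([cv2.resize(s["img"][160:340,170:350],(560,560),interpolation=cv2.INTER_CUBIC)]))
E
```

```text
[ 470.2 -192.2  179.3] [ 3.141e+00 -1.000e-03 -5.200e-02]
```

View pics/near.png

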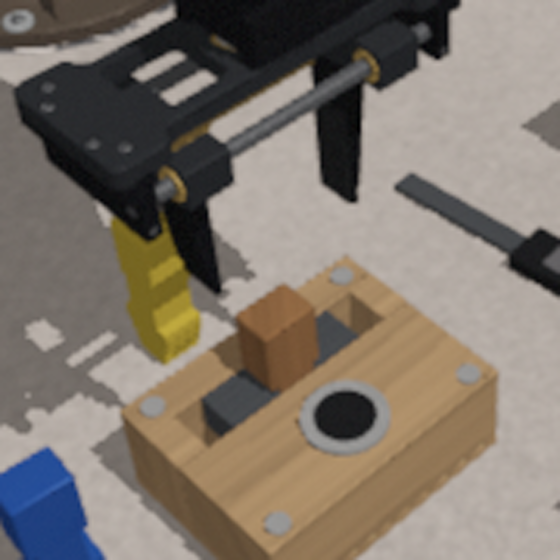

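{"method": "jog_arm", "body": {
  "motion": [
    [[0, 0, 40], 0],
    [[0, 0, 75], 0],
    [[0, 0, 88], 0],
    [[0, 0, 88], 0]
  ]
}}

```text
t: 2.3
eef_pos: [468.6, -194.2, 90.3]
tcp_rot: [-3.14, 0.003, -0.053]
ft_force: [0.8, 0.0, 0.6]
opening: 0.802
grip_force: 0.0
```

{"method": "jog_arm", "body": {
  "motion": [
    [[0, 0, 0], 0],
    [[0, 0, 0], 0],
    [[0, 0, 0], 0],
    [[0, 0, 0], 0],
    [[0, 0, 0], 0]
  ],
  "grip": 1
}}

```text
t: 2.8
eef_pos: [469.4, -194.0, 92.1]
tcp_rot: [3.141, -0.001, -0.052]
ft_force: [0.0, -0.4, -0.8]
opening: 0.439
grip_force: 0.0
```

{"method": "jog_arm", "body": {
  "motion": [
    [[0, 0, 0], 0],
    [[0, 0, 0], 0],
    [[0, 0, 0], 0],
    [[0, 0, 0], 0]
  ]
}}

```text
t: 3.2
eef_pos: [469.2, -193.4, 91.7]
tcp_rot: [-3.141, 0.0, -0.052]
ft_force: [1.4, 5.5, 2.0]
opening: 0.336
grip_force: 29.9
```

{"method": "jog_arm", "body": {
  "motion": [
    [[0, -2, 0], 0],
    [[0, -4, 0], 0],
    [[0, -6, 0], 0],
    [[0, -8, 0], 0],
    [[0, -8, 0], 0]
  ]
}}

```text
t: 3.7
eef_pos: [469.8, -186.5, 91.7]
tcp_rot: [3.14, -0.001, -0.052]
ft_force: [-1.7, -4.5, 0.4]
opening: 0.336
grip_force: 30.0
```

{"method": "jog_arm", "body": {
  "motion": [
    [[0, -1.5, 0], 0],
    [[0, -3, 0], 0],
    [[0, -3, 0], 0]
  ]
}}

```text
t: 4.0
eef_pos: [469.9, -183.6, 91.7]
tcp_rot: [3.14, -0.0, -0.052]
ft_force: [-1.8, -5.3, 0.1]
opening: 0.335
grip_force: 30.0
```

{"method": "jog_arm", "body": {
  "motion": [
    [[0, -0.7, 0], 0],
    [[0, -1.4, 0], 0],
    [[0, -1.4, 0], 0]
  ]
}}

```text
t: 4.3
eef_pos: [470.0, -182.3, 91.7]
tcp_rot: [3.14, -0.001, -0.052]
ft_force: [-1.6, -6.6, -0.3]
opening: 0.336
grip_force: 30.0
```

{"method": "jog_arm", "body": {
  "motion": [
    [[0, 4, 0], 0],
    [[0, 8, 0], 0],
    [[0, 11, 0], 0],
    [[0, 13, 0], 0],
    [[0, 13, 0], 0]
  ]
}}

```text
t: 4.8
eef_pos: [469.3, -194.3, 91.6]
tcp_rot: [-3.141, 0.0, -0.053]
ft_force: [1.3, 3.8, 1.3]
opening: 0.335
grip_force: 30.0
```

{"method": "jog_arm", "body": {
  "motion": [
    [[0, 2, 0], 0],
    [[0, 4, 0], 0],
    [[0, 6, 0], 0],
    [[0, 6, 0], 0]
  ]
}}

```text
t: 5.2
eef_pos: [469.0, -200.0, 91.7]
tcp_rot: [-3.141, 0.0, -0.053]
ft_force: [1.7, 6.1, 2.5]
opening: 0.332
grip_force: 30.0
```

{"method": "jog_arm", "body": {
  "motion": [
    [[0, 1, 0], 0],
    [[0, 2, 0], 0],
    [[0, 2, 0], 0]
  ]
}}

```text
t: 5.5
eef_pos: [468.9, -201.9, 91.6]
tcp_rot: [-3.141, 0.0, -0.053]
ft_force: [1.6, 7.5, 2.6]
opening: 0.334
grip_force: 30.0
```

{"method": "jog_arm", "body": {
  "motion": [
    [[0, 0.7, 0], 0],
    [[0, 1.5, 0], 0],
    [[0, 1.5, 0], 0]
  ]
}}

```text
t: 5.8
eef_pos: [468.8, -203.3, 91.7]
tcp_rot: [-3.141, 0.0, -0.053]
ft_force: [2.6, 7.3, 1.7]
opening: 0.338
grip_force: 30.0
```

```bash
python3 - <<'E'
from h import *
t=state();print(t["eef_pos"].round(1),t["moment"].round(2),t["ft_force"].round(1))
s=read_camera("scene")
cv2.imwrite("pics/r.png",cv2.resize(s["img"][220:360,190:340],(750,600)[::1] and (640,597),interpolation=cv2.INTER_CUBIC))
E
```

```text
[ 468.8 -203.3   91.7] [ 1.63 -0.42 -0.03] [2.6 7.3 1.7]
```

View pics/r.png

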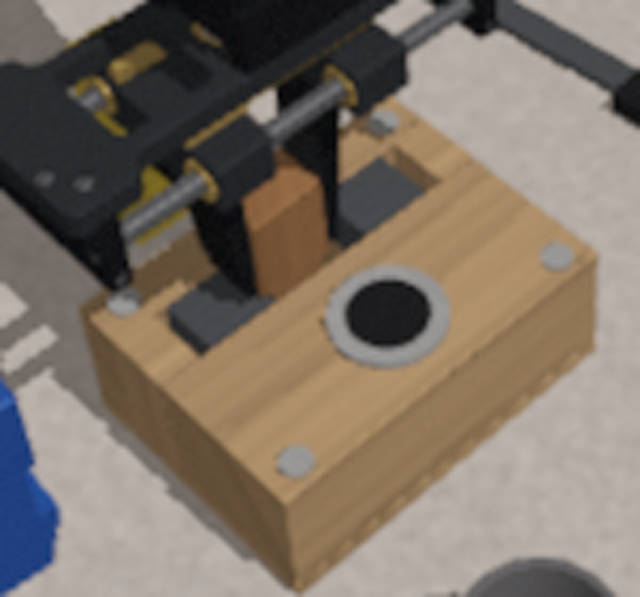

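{"method": "jog_arm", "body": {
  "motion": [
    [[0, -4, 0], 0],
    [[0, -8, 0], 0],
    [[0, -10.5, 0], 0],
    [[0, -10.5, 0], 0]
  ]
}}

```text
t: 6.25
eef_pos: [469.3, -193.2, 91.6]
tcp_rot: [3.142, 0.0, -0.052]
ft_force: [-0.5, 0.7, 1.6]
opening: 0.336
grip_force: 30.0
```

{"method": "jog_arm", "body": {
  "motion": [
    [[0, 0, -5], 0],
    [[0, 0, -10], 0],
    [[0, 0, -15], 0],
    [[0, 0, -20], 0]
  ]
}}

```text
t: 6.65
eef_pos: [469.4, -193.6, 112.2]
tcp_rot: [3.141, -0.0, -0.052]
ft_force: [-0.5, 0.9, -0.4]
opening: 0.336
grip_force: 30.0
```

{"method": "jog_arm", "body": {
  "motion": [
    [[0, 0, -40], 0],
    [[0, 0, -80], 0],
    [[20, -16, -95], 0],
    [[49, -38, -95], 0],
    [[80, -62, -95], 0]
  ]
}}

```text
t: 7.15
eef_pos: [553.3, -135.4, 208.1]
tcp_rot: [3.141, -0.002, -0.053]
ft_force: [-0.3, -0.5, -0.3]
opening: 0.333
grip_force: 30.0
```

{"method": "jog_arm", "body": {
  "motion": [
    [[31, -24, 0], 0],
    [[62, -48, 0], 0],
    [[90, -70, 0], 0],
    [[117, -92, 0], 0],
    [[117, -92, 0], 0]
  ]
}}

```text
t: 7.65
eef_pos: [676.3, -47.5, 206.3]
tcp_rot: [-3.141, -0.001, -0.05]
ft_force: [-0.5, 0.4, -1.8]
opening: 0.333
grip_force: 30.0
```

```bash
python3 - <<'E'
from h import *
t=state();print(t["eef_pos"].round(1),t["tcp_rot"].round(3),t["opening"])
s=read_camera("scene")
for q in cut_out("tray",s):print(q["p"],q["box"])
p=t["eef_pos"]; print([np.round(proj(s,[p[0],p[1],z])) for z in (6,28,p[2]-86)])
cv2.imwrite("pics/t.png",s["img"][60:400,200:560])
E
```

```text
[676.3 -47.5 206.3] [-3.141e+00 -1.000e-03 -5.000e-02] 0.3329510321942595
0.67 [357.7, 259.0, 478.1, 373.8]
0.64 [312.4, 105.8, 380.8, 154.9]
[array([416., 313.]), array([418., 305.]), array([428., 267.])]
```

View pics/t.png

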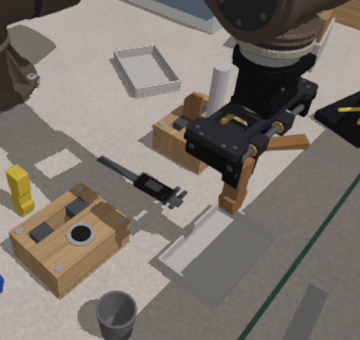

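{"method": "jog_arm", "body": {
  "motion": [
    [[0, 0, 40], 0],
    [[0, 0, 75], 0],
    [[0, 0, 98], 0],
    [[0, 0, 106], 0],
    [[0, 0, 110], 0]
  ]
}}

```text
t: 8.25
eef_pos: [673.7, -50.7, 96.6]
tcp_rot: [3.142, 0.001, -0.053]
ft_force: [-0.5, 0.3, -0.1]
opening: 0.334
grip_force: 30.0
```

{"method": "jog_arm", "body": {
  "motion": [
    [[0, 0, 1.5], 0],
    [[0, 0, 3], 0],
    [[0, 0, 4], 0],
    [[0, 0, 4], 0]
  ]
}}

```text
t: 8.65
eef_pos: [674.3, -50.0, 93.2]
tcp_rot: [3.141, -0.001, -0.052]
ft_force: [-0.7, -0.9, -1.3]
opening: 0.339
grip_force: 30.0
```

{"method": "jog_arm", "body": {
  "motion": [
    [[0, 0, 1], 0],
    [[0, 0, 2], 0],
    [[0, 0, 2], 0]
  ]
}}

```text
t: 8.95
eef_pos: [674.0, -50.0, 90.5]
tcp_rot: [3.142, 0.0, -0.052]
ft_force: [-0.6, 0.9, -1.4]
opening: 0.332
grip_force: 30.0
```

{"method": "jog_arm", "body": {
  "motion": [
    [[0, 0, 0.7], 0],
    [[0, 0, 1.4], 0],
    [[0, 0, 1.4], 0]
  ]
}}

```text
t: 9.25
eef_pos: [674.2, -50.0, 89.7]
tcp_rot: [3.141, -0.0, -0.052]
ft_force: [-1.2, 0.3, 3.6]
opening: 0.336
grip_force: 30.0
```

Contact at 3.6 N upward, so I release it.

{"method": "jog_arm", "body": {
  "motion": [
    [[0, 0, 0], 0],
    [[0, 0, 0], 0],
    [[0, 0, 0], 0],
    [[0, 0, 0], 0],
    [[0, 0, 0], 0]
  ],
  "grip": 0.2
}}

```text
t: 9.75
eef_pos: [674.1, -50.0, 89.1]
tcp_rot: [3.142, 0.0, -0.052]
ft_force: [0.3, 0.8, -0.0]
opening: 0.703
grip_force: 0.0
```

{"method": "jog_arm", "body": {
  "motion": [
    [[0, 0, -20], 0],
    [[0, 0, -50], 0],
    [[0, 0, -90], 0],
    [[0, 0, -130], 0],
    [[0, 0, -130], 0]
  ]
}}

```text
t: 10.25
eef_pos: [675.9, -50.2, 225.1]
tcp_rot: [3.14, -0.009, -0.052]
ft_force: [0.2, 0.6, -0.1]
opening: 0.799
grip_force: 0.0
```

```bash
python3 - <<'E'
from h import *
t=state();print(t["eef_pos"].round(1),t["opening"])
s=read_camera("scene")
cv2.imwrite("pics/e.png",cv2.resize(s["img"][160:400,200:500],(600,480)))
E
```

```text
[675.9 -50.2 225.1] 0.799160147996365
```

View pics/e.png

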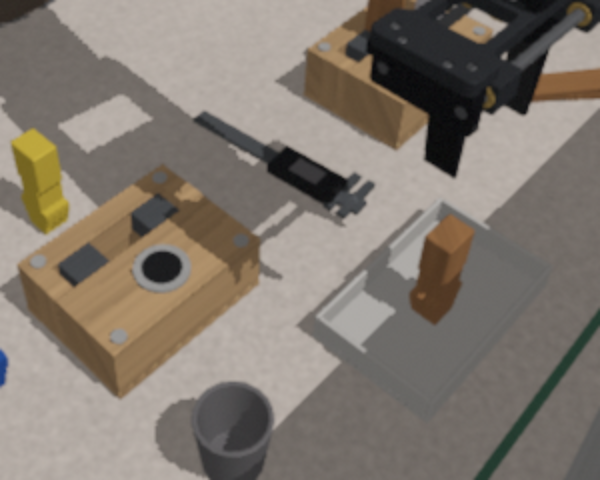

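The wedge stands upright and released in the far tray, at crop pixel (440,270). Both jaws in the empty foot are pressed back, and the gripper is clear.

```bash
python3 -c "
from cell import *
print(job_done())"
```

```text
the job is handed in; nothing more can be done
None
```

The wedge from the empty foot is out and standing released in the far white tray, both jaws look well pressed back, and the job was handed in at about 10 s; no verdict was returned.

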